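# Roll the thinner bottle into the bay and free its safety cap

### The arm

A 6-joint arm with a two-finger parallel gripper is mounted at the origin on the work surface. World frame = base frame: x ahead of the robot, y to its left, z up, the work surface at z = 0. Lengths are in m, angles in rad, forces in N, time in s.
With the tool pointing down it reaches from about 0.275 to 0.825 m from the base axis. Payload 4.9 kg.
Tool frame: the origin (TCP) lies on the centre line of the jaws, within the pads' length; the fingertips stand 17 mm ahead of it and the grasp point (between the pads) lies 2 mm behind it; z points along the fingers, y is the line along which they close (so a half turn about z gives the same grasp; the last joint's range is limited). The gripper opens to 85 mm and grips with 20 to 120 N. Pads are 22 mm wide; open, the fingers measure 114 mm over their backs; the gripper's body (76 mm by 85 mm) begins 54 mm behind the grasp point. The pads swing forward as they close: fully open they stand 13 mm farther back than shut.
Start: joints at [1.146, 0.326, -0.193, 1.052, 0, 1.437], TCP at [0.158, 0.527, 0.248] pointing down, gripper open.
Joint ranges: [-2.65, 2.65], [-0.97, 1.79], [-1.3, 1.35], [-1.93, 2.1], [-1.47, 1.37], [-3.14, 3.14]. Speed limits (rad/s): [2.57, 2.57, 3.14, 3.14, 3.14, 3.14].

### API

Orientations are given as a rotation vector (axis times angle).
In Python, from cell import ctrl, imaging, workorder gives the robot as it stands.
- The arm moves only by the tool jog_arm, never from a script. Its argument "steps" is a list of rows, each a list of 3 entries, a list of its own where there are three numbers: the finger opening in mm, from 0 to 85.4, then the shift along the tool's x, y, z in mm, then the turn, a rotation vector about the tool's x, y, z in rad. In form: [[gripper, [tx, ty, tz], [rx, ry, rz]], ...]. A call has 1 to 10 rows; each row shifts and turns the commanded pose from where the row before left it, along the tool's axes as they then stand; what a row does not reach is not made up. A row lasts 1/10 s, in which the tool goes at most 50 mm and 8.59 degrees, less where a joint would pass 70% of its speed; a pose out of reach is approached as far as the arm can. A call with a gripper value outside its range is refused whole. The fingers move at their own pace and stop on an object; "force" is the grip in N (left out, the last holds). Time passes only in rows, so rows that do not move let the fingers close. It gives the time, the measured TCP pose, the force, the opening and the grip force at its end, in the units of the state.
- ctrl.state(): the state, without advancing time (a new reading comes with each control period).
- imaging.grab_frame(name): name is "scene" or "side" or "wrist"; returns the picture (480x640x3 uint8, red, green, blue); there is no depth.
- imaging.get_calibration(name): a dict with "intrinsics" (3x3 intrinsics, pixels), "rvec" (rotation vector, rad) and "tvec" (3), from world to camera coordinates, as OpenCV has them. Camera axes: x right, y down, z forward; pixel columns grow to the right and rows downward; lengths in m; the calibration is good to about 2 mm. A picture is of the moment at which its call begins: read the wrist's pose just before it. get_calibration takes no time and is no camera call; for the wrist camera it gives the pose at the moment of the call.
- workorder.job_done(): hands the job in; it is judged then, once.
The state is a dict: "time": time; "joint_pos": joint angles; "qd": joint speeds; "joint_torque": joint torques, N m; "tcp_pos": TCP position; "ee_rot": TCP orientation; "wrist_force": force on the tool from outside, world axes, zero at the start; "torque": the same for the moment, N m; "opening": finger opening in m; "grasp_force": force on a finger pad.
Only numpy, scipy, OpenCV 4.12 (cv2) and the standard library are available. Lean on these libraries where they do the work, as an engineer would, in place of code of your own. Each camera call takes 0.05 s, during which the arm holds its last target. There are 200 camera calls.

### The job

Push the carton with the thinner bottle along the roller lane, without lifting it, until it is fully home against the end board of the bay. Then press the bottle's push-and-turn safety cap down as far as it goes, twist it anticlockwise (seen from above) until it comes free, and lift it off. Finish while still holding the cap in the gripper: still, level and straight above the upright bottle, a hand's breadth (about 8 cm) clear of its mouth; leave the jar, the tape roll and the brush alone.

Things in the scene. Friction and masses are not known exactly. Their poses are not given: they have to be found in the camera images.
- bay (a point): Home point: where the carton's origin lies when fully home. On the centre line, at roller-top height (46 mm above the table); +y points along the lane into the bay, x across, z up. Plywood end board 85 mm past it; plywood side walls from 125 mm before it funnel in to 135 mm inner width; board and walls end 35 mm above the rollers. Fixed; place and direction of the lane differ each run.
- lane_rear (a point): Open rear end of the roller lane, 410 mm before bay on the centre line, same height and axes. Lane: 13 steel rollers, 22 mm thick, free-turning with slight drag (the carton stays where it is left), between aluminium rails 144 mm apart inside, 172 mm outside, tops 10 mm above the rollers.
- carton: Open cardboard carton on the rollers: 130 mm across the lane (x), 170 mm along it (y, +y towards the bay), 60 mm tall, walls 4 mm, about 0.35 kg. Origin: centre of its underside. Starts 190 to 290 mm before home. A 30 mm high insert on its 6 mm floor holds the bottle's square foot in the centre, 1.5 mm play each side: the bottle cannot turn.
- bottle: White square plastic bottle, 64 x 64 mm, loose in the carton's centre, about 0.4 kg; square up to 88 mm, round shoulder to 100 mm, neck 24 mm thick, mouth at 130 mm. Origin: centre of its underside (6 mm above the carton's underside), z up. A spring plunger (16 mm thick) stands 6 to 10 mm out of the mouth and pushes the cap up.
- cap: Black ribbed round safety cap, 48 mm in diameter, 40 mm tall, 30 g; upper 16 mm solid, below a hollow skirt round the neck. Origin: centre of its lower rim, z up; 112 mm above the bottle's origin when locked. Locked, it cannot turn (a few degrees of play) or lift.
- cap_top (a point): Centre of the cap's top, 40 mm above cap. Press it: 6 mm to the hard stop, spring 5 N at first, 12 N at the stop; the catch is cleared from 4 mm. Kept pressed, it turns anticlockwise from above (never clockwise) and is free after 60 degrees; 75 is right, 130 the limit. Free, the spring raises it to 4 mm above locked height, then it lifts straight off.
- jar: Amber glass jar with a black lid, 68 mm in diameter, 100 mm tall, on the table beyond the lane; bystander. Origin at the centre of its underside.
- tape: Roll of brown packing tape lying flat, 90 mm in diameter, 24 mm high, on the table between robot and lane; bystander. Origin at the centre of its underside.
- brush: Brush with a wooden handle lying on the table beyond the lane, roughly along it; bystander. Origin near its middle, on the table.
Mind the look-alikes: they are no part of the job. Several things have the shape of the carton; the one meant has the colours described above.

How it is judged:
On the way, in this order (a step that is already met when the one before it is completed fails the run):
1. the carton is home in the bay, the cap still on the bottle (y of carton in the frame of bay between -0.008 and 0.006 m and x of carton in the frame of bay between -0.006 and 0.006 m and z of carton in the frame of bay between -0.004 and 0.006 m and angle between the y axis of carton and the y axis of bay, either way round below 0.06 rad and z of cap in the frame of bottle below 0.118 m), for 0.2 s.
2. the cap is pressed down by 3.5 mm or more, still unturned (z of cap in the frame of bottle below 0.1085 m and angle between the x axis of cap and the x axis of bottle, either way round below 0.6 rad), for 0.1 s.
3. the cap is turned by 52 degrees or more while still on the neck (angle between the x axis of cap and the x axis of bottle, either way round above 0.9 rad and z of cap in the frame of bottle below 0.122 m and horizontal distance between cap and bottle below 0.006 m), for 0.04 s.
At the end, for the whole second after the job is handed in: Carton home (8 mm from the end board, 6 mm sideways, 0.06 rad), bottle upright in it; cap held by the fingers alone, still, within 0.26 rad of level and 30 mm of the bottle's axis, its lower rim 30 to 150 mm above the bottle's mouth (y of carton in the frame of bay between -0.008 and 0.006 m and x of carton in the frame of bay between -0.006 and 0.006 m and z of carton in the frame of bay between -0.004 and 0.006 m and angle between the y axis of carton and the y axis of bay, either way round below 0.06 rad and z of cap in the frame of bottle between 0.16 and 0.28 m and horizontal distance between cap and bottle below 0.03 m and angle between cap's own z axis and vertical below 0.26 rad and linear speed of each of cap, carton below 0.03 m/s and contact force between the fingers and cap above 2 N and contact force between cap and bottle below 0.1 N and contact force between cap and carton below 0.1 N and angle between bottle's own z axis and vertical below 0.1 rad and z of bottle in the frame of carton between 0 and 0.012 m); the arm keeps its last pose, push and grip.
It fails at once if the amber jar is shifted by more than 30 mm or tipped (distance of jar from where it was at the start of the episode above 0.03 m or angle between jar's own z axis and vertical above 0.4 rad).
It fails at once if the tape roll is shifted by more than 30 mm (distance of tape from where it was at the start of the episode above 0.03 m).
It fails at once if the brush is shifted by more than 30 mm (distance of brush from where it was at the start of the episode above 0.03 m).
It fails at once if the carton is lifted off the rollers by more than 15 mm (z of carton in the frame of bay above 0.015 m).
It fails at once if the bottle is tipped by more than 0.3 rad (angle between bottle's own z axis and vertical above 0.3 rad).
It also fails if it takes over 53 s, if anything falls off the work surface, if the arm or the gripper's body presses on something with over 40 N, if the wrist force passes 120 N, or if a joint passes its speed limit or range.

## Working session

There is one attempt and no reset: what is moved stays moved. The work goes in short steps, Python scripts to look and compute and a tool call to move; the robot and the scene stay as the last step left them, time stands still between calls to the robot, and variables do not carry over. Pictures are saved under pics/ and viewed, at most 10 in all, crops included, and the job is handed in when it is done.

Besides the shell and the picture viewer there is one more tool, called after "Emit:" by a JSON object that holds its "op" and its "data", one argument or row to a line. jog_arm: Moves the arm, as the interface text tells. Its arguments: {"type":"object","properties":{"steps":{"type":"array","items":{"type":"array"}},"force":{"type":"number"}},"required":["steps"]}

```bash
mkdir -p pics; ls
cat > h.py <<'E'
import numpy as np, cv2
from cell import ctrl, imaging, workorder
def grab(n,f=None):
    im=imaging.grab_frame(n); c=imaging.get_calibration(n)
    if f: cv2.imwrite('pics/'+f,im[:,:,::-1])
    return im,c
def ray(c,px):
    K=np.array(c['intrinsics']);R=cv2.Rodrigues(np.array(c['rvec'],float))[0];t=np.array(c['tvec'],float).ravel()
    d=R.T@np.linalg.inv(K)@np.array([px[0],px[1],1.]); return -R.T@t,d/np.linalg.norm(d)
def onz(c,px,z):
    o,d=ray(c,px); return o+d*(z-o[2])/d[2]
def proj(c,P):
    return cv2.projectPoints(np.array(P,float).reshape(-1,3),np.array(c['rvec'],float),np.array(c['tvec'],float),np.array(c['intrinsics']),None)[0].reshape(-1,2)
def tri(c1,p1,c2,p2):
    o1,d1=ray(c1,p1);o2,d2=ray(c2,p2)
    s=np.linalg.lstsq(np.c_[d1,-d2],o2-o1,rcond=None)[0]
    a,b=o1+s[0]*d1,o2+s[1]*d2; return (a+b)/2,np.linalg.norm(a-b)
E
python3 - <<'E'
from h import *
for n in ('scene','side'):
    im,c=grab(n,n+'0.png'); print(n,ray(c,(320,240)))
print(ctrl.state())
E
```

```text
pics
scene (array([ 1.48178261, -0.4823825 ,  0.99615939]), array([-0.72603711,  0.36483718, -0.58289274]))
side (array([ 0.12705538, -0.6739919 ,  0.80638147]), array([ 0.36250438,  0.66413989, -0.65384155]))
{'time': 0.1, 'joint_pos': array([ 1.14579801e+00,  3.26861436e-01, -1.93515663e-01,  1.05201822e+00,
        2.35088598e-05,  1.43659501e+00]), 'qd': array([-0.0010567 , -0.0023353 ,  0.00110424,  0.0014764 ,  0.00072653,
        0.0006781 ]), 'joint_torque': array([ 4.74935598e-05, -4.44241261e+01,  2.63038230e+01,  7.82568444e-03,
       -2.42976421e-04,  1.01827914e-05]), 'tcp_pos': array([0.15746157, 0.52643778, 0.2475726 ]), 'ee_rot': array([-4.55107796e-01, -3.10798345e+00,  2.40360168e-03]), 'wrist_force': array([ 0.2544857 ,  0.0494459 , -0.06252884]), 'torque': array([ 0.03224414,  0.0134723 , -0.0090767 ]), 'grasp_force': 0.0, 'opening': 0.08513326604940784}
```

View pics/scene0.png

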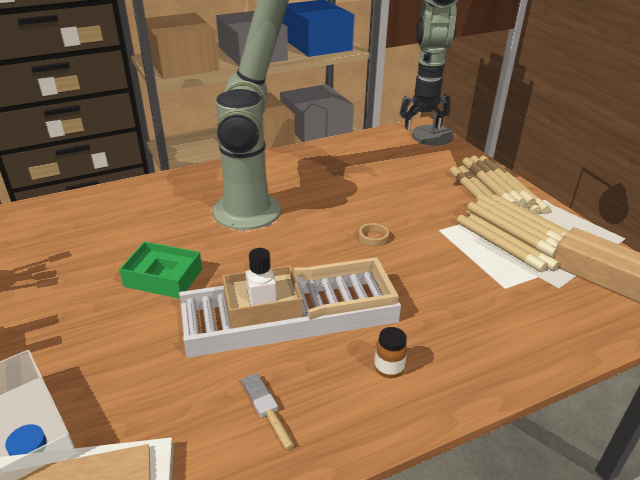

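View pics/side0.png

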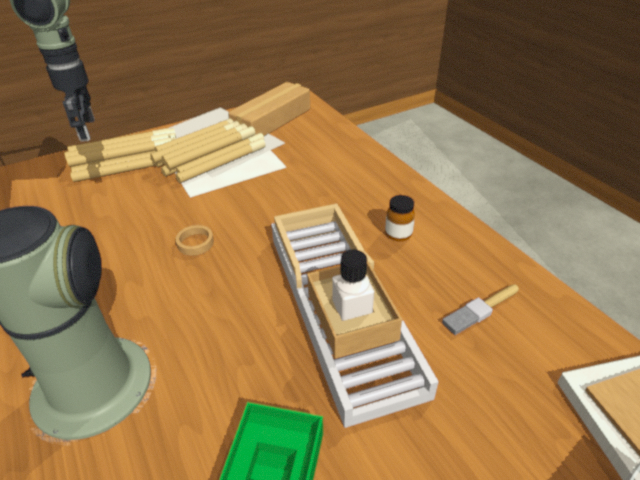

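The scene shows the lane (180–400, 245–355) with its bay at the right end. In the side view the bay is at the top (275–370, 205–260). There are three box-like things:
- The cardboard carton with the white bottle and black cap, scene (262,290), side (353,310). It is brown, on the rollers and holds the white bottle, so it fits the description.
- The green tray, scene (162,268): wrong colour and off the lane.
- The white box with something blue, scene (25,440): wrong colour and off the lane.

I'll confirm with an enlarged crop.

Run:
```python
from h import *
a=cv2.imread('pics/scene0.png')[235:360,172:412]; b=cv2.imread('pics/side0.png')[195:425,262:442]
cv2.imwrite('pics/c1.png',cv2.resize(a,None,fx=3.3,fy=3.3,interpolation=cv2.INTER_CUBIC))
b=cv2.rotate(b,cv2.ROTATE_90_CLOCKWISE)
cv2.imwrite('pics/c2.png',cv2.resize(b,None,fx=3.3,fy=3.3,interpolation=cv2.INTER_CUBIC))
# masks: black cap
for n,(x0,x1,y0,y1) in {'scene':(240,280,240,280),'side':(335,375,245,290)}.items():
    im=cv2.imread(f'pics/{n}0.png')[y0:y1,x0:x1]; m=(im.max(2)<60).astype(np.uint8)
    ys,xs=np.nonzero(m); print(n,m.sum(),xs.min()+x0,xs.max()+x0,ys.min()+y0,ys.max()+y0,xs.mean()+x0,ys.mean()+y0)
c1,c2=imaging.get_calibration('scene'),imaging.get_calibration('side')
for p in [(181,293),(187,350),(400,315),(388,266)]: print('scene z.056',p,onz(c1,p,.056))
for p in [(274,222),(340,205),(437,385),(347,408)]: print('side',p,onz(c2,p,.056))
for p in [(225,278),(234,325),(300,300),(292,266)]: print('carton scene',p,onz(c1,p,.106))
for p in [(308,278),(374,262),(399,322),(335,346)]: print('carton side',p,onz(c2,p,.106))
print('jar',onz(c1,(391,372),0),'tape',onz(c1,(373,236),.012),'brush',onz(c1,(268,410),0),'green',onz(c1,(162,280),0))
```

```text
scene 448 249 269 248 273 259.10267857142856 260.47767857142856
side 681 341 365 250 281 352.9662261380323 265.4302496328928
scene z.056 (181, 293) [ 0.36851349 -0.30701014  0.056     ]
scene z.056 (187, 350) [ 0.56285381 -0.34571702  0.056     ]
scene z.056 (400, 315) [0.66581432 0.14441403 0.056     ]
scene z.056 (388, 266) [0.49212487 0.21736235 0.056     ]
side (274, 222) [0.47968786 0.20376096 0.056     ]
side (340, 205) [0.65347727 0.18038031 0.056     ]
side (437, 385) [ 0.52836566 -0.34800785  0.056     ]
side (347, 408) [ 0.37115532 -0.30693044  0.056     ]
carton scene (225, 278) [ 0.41830503 -0.20463217  0.106     ]
carton scene (234, 325) [ 0.58223238 -0.23866533  0.106     ]
carton scene (300, 300) [ 0.56821787 -0.07232278  0.106     ]
carton scene (292, 266) [ 0.44374644 -0.03769626  0.106     ]
carton side (308, 278) [ 0.43770323 -0.05122457  0.106     ]
carton side (374, 262) [ 0.57693366 -0.07964761  0.106     ]
carton side (399, 322) [ 0.52664705 -0.23366785  0.106     ]
carton side (335, 346) [ 0.39917646 -0.22081361  0.106     ]
jar [0.76821114 0.06205214 0.        ] tape [0.30374418 0.28516513 0.012     ] brush [ 7.48337370e-01 -2.29136846e-01 -1.11022302e-16] green [ 2.27986533e-01 -3.29103227e-01 -1.11022302e-16]
```

View pics/c1.png

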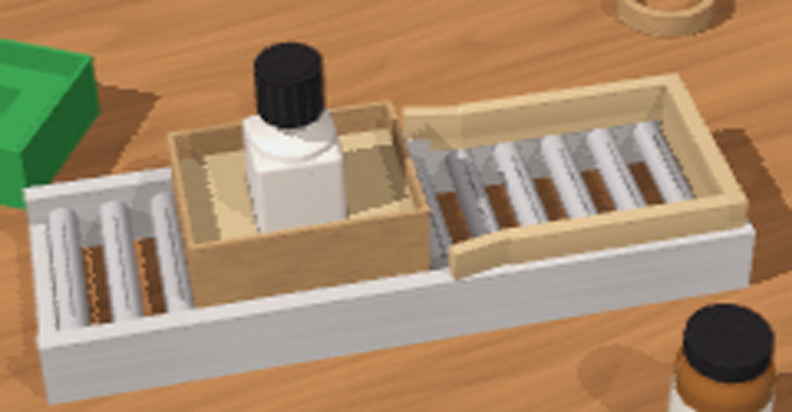

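View pics/c2.png

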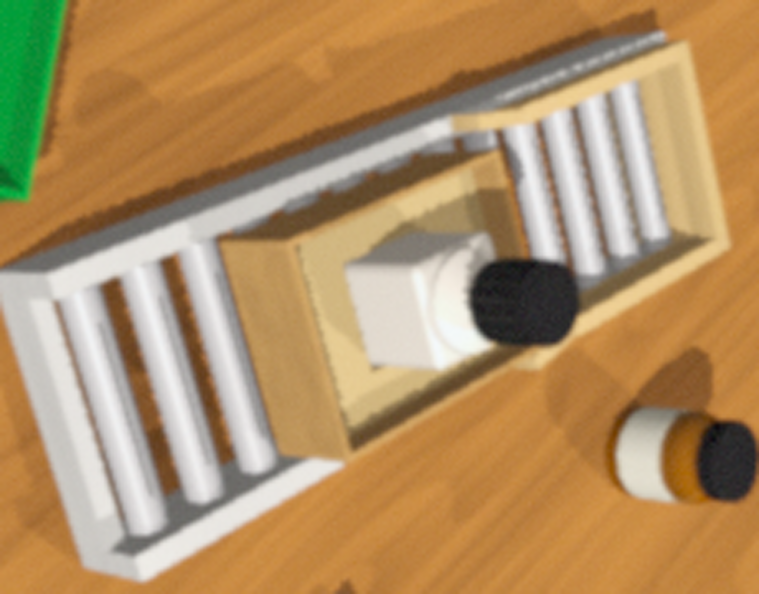

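The crop confirms it: brown carton on the rollers, white bottle, black ribbed cap (c1 at 289,80; c2 at 525,300), with the bay at the right end. Next I turn the corners into positions.

```bash
cat > m.py <<'E'
from h import *
np.set_printoptions(precision=4,suppress=True)
c1,c2=imaging.get_calibration('scene'),imaging.get_calibration('side')
f1=lambda u,v:(172-.35+u/3.3,235-.35+v/3.3); f2=lambda u,v:(262-.35+v/3.3,195+229+.35-u/3.3)
E
python3 - <<'E'
from m import *
def P(n,c,f,uv,z):
    r=[onz(c,f(*p),z) for p in uv]; print(n,*[x[:2] for x in r]); return r
a=P('rail near c1',c1,f1,[(48,347),(752,232)],.056)
b=P('rail rear-far corner c1',c1,f1,[(28,190)],.056)
a2=P('rail lowx c2',c2,f2,[(0,272),(660,38)],.056)
e1=P('board outer c1 far,near',c1,f1,[(678,75),(748,205)],.081)
e2=P('board outer c2',c2,f2,[(688,42),(728,243)],.081)
k1=P('carton c1 rf,rn,fn,ff',c1,f1,[(168,135),(190,247),(430,212),(392,103)],.106)
k2=P('carton c2 rl,rh,fl',c2,f2,[(295,240),(348,455),(505,152)],.106)
P('captop c1',c1,f1,[(289,64)],.204);P('captop c2',c2,f2,[(545,302)],.204)
for n,q in(('e1',e1),('e2',e2)):
    d=q[1]-q[0];print(n,np.linalg.norm(d),'dir y',np.degrees(np.arctan2(d[0],-d[1]))) 
for q in (a,a2):
    d=q[1]-q[0];print('rail len',np.linalg.norm(d),'ang',np.degrees(np.arctan2(d[1],d[0])))
for i,j in((0,1),(1,2),(2,3),(3,0)): print(np.linalg.norm(k1[i]-k1[j]))
print('ang near side',np.degrees(np.arctan2(*(k1[2]-k1[1])[[1,0]])),np.degrees(np.arctan2(*(k1[3]-k1[0])[[1,0]])))
print('c2',np.linalg.norm(k2[0]-k2[1]),np.linalg.norm(k2[0]-k2[2]),np.degrees(np.arctan2(*(k2[2]-k2[0])[[1,0]])))
print('centre c1',np.mean(k1,0),'c2',(k2[1]+k2[2])/2)
E
```

```text
rail near c1 [ 0.5315 -0.3389] [0.6351 0.1626]
rail rear-far corner c1 [ 0.3647 -0.3082]
rail lowx c2 [ 0.3517 -0.3292] [0.474  0.1966]
board outer c1 far,near [0.4751 0.192 ] [0.6315 0.1585]
board outer c2 [0.4788 0.1953] [0.6287 0.1622]
carton c1 rf,rn,fn,ff [ 0.4068 -0.2071] [ 0.5299 -0.2319] [ 0.5666 -0.0666] [ 0.4416 -0.041 ]
carton c2 rl,rh,fl [ 0.4105 -0.1997] [ 0.5318 -0.2283] [ 0.4462 -0.0342]
captop c1 [ 0.4861 -0.1368]
captop c2 [ 0.4861 -0.1379]
e1 0.15997629981963468 dir y 77.92401214819682
e2 0.15344827387741783 dir y 77.56274546049781
rail len 0.5120136773616595 ang 78.32284697403887
rail len 0.5397761666802138 ang 76.90534165299621
0.1255670732217362
0.16931670056416084
0.12760814855232847
0.16963425605764057
ang near side 77.48488543728068 78.17625633998358
c2 0.12463965030848193 0.16926768862177324 77.81074470542215
centre c1 [ 0.4862 -0.1366  0.106 ] c2 [ 0.489  -0.1313  0.106 ]
```

Everything agrees. The lane direction is about 77.8°, the carton is near (0.487, -0.136) and home near (0.533, 0.084), a push of about 0.225 m. I'll move over behind the carton.

Emit:
{"op": "jog_arm", "data": {
  "steps": [
    [60,[-26,-33,-5],[0,0,0]],
    [60,[-26,-33,-5],[0,0,0]],
    [60,[-26,-33,-5],[0,0,0]],
    [60,[-26,-33,-5],[0,0,0]],
    [60,[-26,-33,-5],[0,0,0]],
    [60,[-26,-33,-5],[0,0,0]],
    [60,[-26,-33,-5],[0,0,0]],
    [60,[-26,-33,-5],[0,0,0]],
    [60,[-26,-33,-5],[0,0,0]],
    [60,[-26,-33,-5],[0,0,0]]
  ]
}}

```text
time: 1.1
tcp_pos: [0.3121, 0.1347, 0.2984]
ee_rot: [0.455, 3.108, 0.0]
wrist_force: [1.2, 0.8, -0.4]
opening: 0.0602
grasp_force: 0.0
```

Emit:
{"op": "jog_arm", "data": {
  "steps": [
    [60,[-25,-32,0],[0,0,0]],
    [60,[-25,-32,0],[0,0,0]],
    [60,[-25,-32,0],[0,0,0]],
    [60,[-25,-32,0],[0,0,0]],
    [60,[-25,-32,0],[0,0,0]],
    [60,[-25,-32,0],[0,0,0]],
    [60,[-25,-32,0],[0,0,0]],
    [60,[-25,-32,0],[0,0,0]],
    [60,[-25,-32,0],[0,0,0]],
    [60,[-25,-32,0],[0,0,0]]
  ]
}}

```text
time: 2.1
tcp_pos: [0.46, -0.2436, 0.2979]
ee_rot: [-0.456, -3.108, -0.001]
wrist_force: [0.3, 0.9, 0.3]
opening: 0.0599
grasp_force: 0.0
```

Emit:
{"op": "jog_arm", "data": {
  "steps": [
    [60,[0,0,0],[0,0,0.149]],
    [60,[0,0,0],[0,0,0.149]],
    [60,[0,0,0],[0,0,0.149]],
    [60,[0,0,0],[0,0,0.149]],
    [60,[0,0,0],[0,0,0.149]],
    [60,[0,0,0],[0,0,0.149]],
    [60,[0,0,0],[0,0,0.149]],
    [60,[0,0,0],[0,0,0.149]],
    [60,[0,0,0],[0,0,0.149]],
    [60,[0,0,0],[0,0,0.149]]
  ]
}}

```text
time: 3.1
tcp_pos: [0.4596, -0.2418, 0.2978]
ee_rot: [-2.447, -1.968, 0.0]
wrist_force: [1.1, 0.2, 0.4]
opening: 0.0599
grasp_force: 0.0
```

```bash
cat > d.py <<'E'
from m import *
from scipy.spatial.transform import Rotation as Ro
A=np.radians(77.8); u=np.array([np.cos(A),np.sin(A),0]); n=np.array([u[1],-u[0],0])
def rel(target,yaw=A):
    s=ctrl.state(); R=Ro.from_rotvec(s['ee_rot']).as_matrix(); Rt=np.c_[[np.cos(yaw),np.sin(yaw),0],[np.sin(yaw),-np.cos(yaw),0],[0,0,-1]]
    print('t',s['time'],'tcp',s['tcp_pos'],'open',s['opening'],'F',s['wrist_force'],'grasp',s['grasp_force'],'j6',s['joint_pos'])
    print('shift mm',R.T@(np.array(target)-s['tcp_pos'])*1e3,'turn',Ro.from_matrix(R.T@Rt).as_rotvec())
E
python3 - <<'E'
from d import *
rel([.4625,-.249,.085])
E
```

```text
t 3.1 tcp [ 0.4596 -0.2418  0.2978] open 0.059910144743154536 F [1.1074 0.1773 0.376 ] grasp 0.0 j6 [-0.6265  0.2412 -0.1811  1.1496 -0.      1.1605]
shift mm [ -6.5096   4.5595 212.8138] turn [-0.001  -0.0004 -0.0032]
```

Emit:
{"op": "jog_arm", "data": {
  "steps": [
    [60,[-6,4,26],[0,0,-0.003]],
    [60,[0,0,40],[0,0,0]],
    [60,[0,0,40],[0,0,0]],
    [60,[0,0,40],[0,0,0]],
    [60,[0,0,34],[0,0,0]],
    [60,[0,0,23],[0,0,0]],
    [60,[0,0,10],[0,0,0]],
    [60,[0,0,0],[0,0,0]]
  ]
}}

```text
time: 3.9
tcp_pos: [0.4616, -0.248, 0.084]
ee_rot: [-2.437, -1.978, 0.001]
wrist_force: [-0.9, 1.1, -0.2]
opening: 0.06
grasp_force: 0.0
```

Run:
```python
from d import *
rel([.4625,-.249,.085])
a,_=grab('scene');b,_=grab('side')
a=cv2.resize(a[215:365,150:420],None,fx=2.9,fy=2.9,interpolation=cv2.INTER_CUBIC)[:,:783]
cv2.imwrite('pics/s1.png',a[:,:,::-1])
```

```text
t 3.9 tcp [ 0.4616 -0.248   0.084 ] open 0.060011782243252244 F [-0.872   1.1169 -0.1619] grasp 0.0 j6 [-0.6339  0.4533 -0.4729  0.6478 -0.      1.1439]
shift mm [-0.7908  1.0835 -1.0175] turn [-0.0029 -0.0013  0.0059]
```

View pics/s1.png

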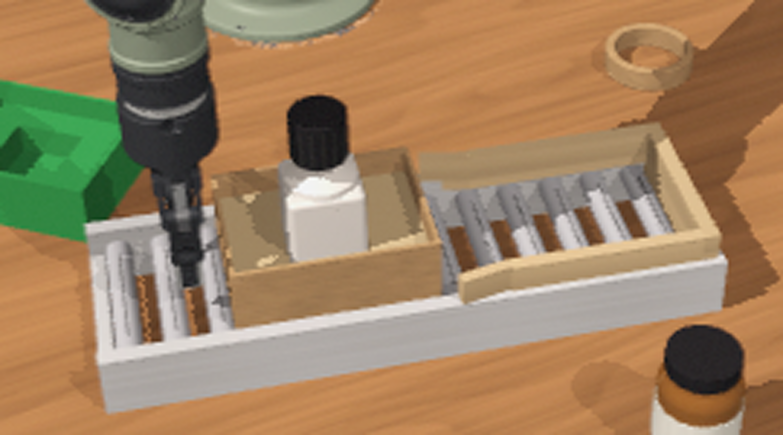

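The fingers are behind the carton's rear wall (fingertips at 185,275; wall at 225,270), inside the rails. Pushing.

Emit:
{"op": "jog_arm", "data": {
  "steps": [
    [60,[6,0,-1],[0,0,0.006]],
    [60,[6,0,0],[0,0,0]],
    [60,[6,0,0],[0,0,0]],
    [60,[6,0,0],[0,0,0]],
    [60,[8,0,0],[0,0,0]],
    [60,[10,0,0],[0,0,0]],
    [60,[12,0,0],[0,0,0]],
    [60,[12,0,0],[0,0,0]],
    [60,[12,0,0],[0,0,0]],
    [60,[12,0,0],[0,0,0]]
  ]
}}

```text
time: 5.0
tcp_pos: [0.4817, -0.1596, 0.0863]
ee_rot: [-2.445, -1.973, 0.001]
wrist_force: [-0.9, -3.3, 3.1]
opening: 0.0599
grasp_force: 1.5
```

Emit:
{"op": "jog_arm", "data": {
  "steps": [
    [60,[12,0,0],[0,0,0]],
    [60,[12,0,0],[0,0,0]],
    [60,[12,0,0],[0,0,0]],
    [60,[12,0,0],[0,0,0]],
    [60,[12,0,0],[0,0,0]],
    [60,[12,0,0],[0,0,0]],
    [60,[10,0,0],[0,0,0]],
    [60,[8,0,0],[0,0,0]],
    [60,[5,0,0],[0,0,0]],
    [60,[2,0,0],[0,0,0]]
  ]
}}

```text
time: 6.0
tcp_pos: [0.5022, -0.0652, 0.0861]
ee_rot: [-2.444, -1.973, -0.001]
wrist_force: [-1.4, -1.7, 1.1]
opening: 0.0598
grasp_force: 0.9
```

Run:
```python
from d import *
H=np.array([.533,.084,0])
rel(list((H-.096*u)[:2])+[.085])
a,_=grab('scene');b,_=grab('side')
a=cv2.resize(a[200:365,150:420],None,fx=2.9,fy=2.9,interpolation=cv2.INTER_CUBIC)
cv2.imwrite('pics/s2.png',a[:,:,::-1])
```

```text
t 6.0 tcp [ 0.5022 -0.0652  0.0861] open 0.05979713136166245 F [-1.4013 -1.7313  1.1321] grasp 0.9343634359538555 j6 [-0.2752  0.422  -0.5201  0.6288  0.0005  1.5079]
shift mm [56.342  -1.4072  1.169 ] turn [-0.0001 -0.0005  0.0006]
```

View pics/s2.png

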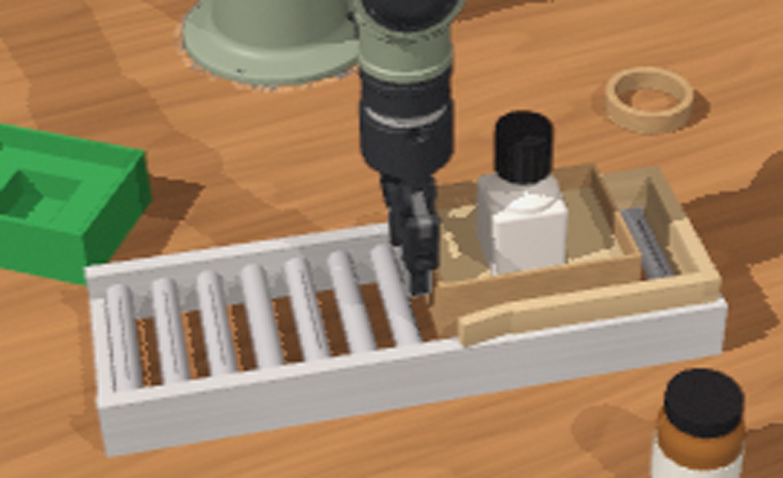

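The carton (440–640, 170–330) is straight inside the funnel with about 50–55 mm to go. I'll continue and slow down near the end.

Emit:
{"op": "jog_arm", "data": {
  "steps": [
    [60,[4,0,0],[0,0,0]],
    [60,[6,0,0],[0,0,0]],
    [60,[8,0,0],[0,0,0]],
    [60,[8,0,0],[0,0,0]],
    [60,[6,0,0],[0,0,0]],
    [60,[5,0,0],[0,0,0]],
    [60,[4,0,0],[0,0,0]],
    [60,[3,0,0],[0,0,0]],
    [60,[2,0,0],[0,0,0]],
    [60,[1,0,0],[0,0,0]]
  ]
}}

```text
time: 7.1
tcp_pos: [0.5121, -0.0198, 0.0863]
ee_rot: [-2.445, -1.973, -0.0]
wrist_force: [-0.5, -2.1, 0.8]
opening: 0.06
grasp_force: 0.8
```

Emit:
{"op": "jog_arm", "data": {
  "steps": [
    [60,[2,0,0],[0,0,0]],
    [60,[2,0,0],[0,0,0]],
    [60,[1,0,0],[0,0,0]],
    [60,[0,0,0],[0,0,0]]
  ]
}}

```text
time: 7.5
tcp_pos: [0.513, -0.0151, 0.0863]
ee_rot: [2.445, 1.973, -0.0]
wrist_force: [-1.4, -1.2, 1.3]
opening: 0.06
grasp_force: 0.9
```

Still free. I'll go on in small steps and watch the force.

Emit:
{"op": "jog_arm", "data": {
  "steps": [
    [60,[2,0,0],[0,0,0]],
    [60,[1,0,0],[0,0,0]],
    [60,[1,0,0],[0,0,0]],
    [60,[0,0,0],[0,0,0]]
  ]
}}

```text
time: 7.9
tcp_pos: [0.5125, -0.0145, 0.0863]
ee_rot: [2.442, 1.969, -0.012]
wrist_force: [-4.9, -13.3, 3.6]
opening: 0.06
grasp_force: 7.0
```

Emit:
{"op": "jog_arm", "data": {
  "steps": [
    [60,[1,0,0],[0,0,0]],
    [60,[1,0,0],[0,0,0]],
    [60,[1,0,0],[0,0,0]],
    [60,[0,0,0],[0,0,0]]
  ]
}}

```text
time: 8.3
tcp_pos: [0.5125, -0.0145, 0.0864]
ee_rot: [2.44, 1.965, -0.021]
wrist_force: [-6.9, -22.4, 5.8]
opening: 0.0605
grasp_force: 11.9
```

The carton is firmly against the end board: 23 N and the TCP has stopped. I'll back off, go up, then measure the cap.

Emit:
{"op": "jog_arm", "data": {
  "steps": [
    [60,[-6,0,0],[0,0,0]],
    [60,[-10,0,0],[0,0,0]],
    [70,[-20,0,0],[0,0,0]],
    [80,[-10,0,-20],[0,0,0]],
    [84,[0,0,-40],[0,0,0]],
    [84,[0,0,-45],[0,0,0]],
    [84,[0,0,-45],[0,0,0]],
    [84,[0,0,-40],[0,0,0]],
    [84,[0,0,-10],[0,0,0]],
    [84,[0,0,0],[0,0,0]]
  ]
}}

```text
time: 9.3
tcp_pos: [0.5059, -0.0533, 0.2879]
ee_rot: [2.443, 1.971, 0.005]
wrist_force: [1.0, -0.5, -0.6]
opening: 0.0841
grasp_force: 0.0
```

Run:
```python
from d import *
T=np.array([.5125,-.0145,0])+.096*u; print('pred',T)
rel(list(T[:2])+[.29])
top=T+[0,0,.204]
ims=[]
for nme in ('scene','side'):
    im,c=grab(nme); p=proj(c,top)[0]; p0=proj(c,T+[0,0,.164])[0]; print(nme,p,p0)
    x,y=p.astype(int); x0,y0=x-40,y-30
    cr=im[y0:y0+90,x0:x0+80].copy(); m=(cr.max(2)<60).astype(np.uint8)
    nn,l,s,ce=cv2.connectedComponentsWithStats(m); 
    for i in range(1,nn):
        if s[i,4]>100: print(s[i]+[x0,y0,0,0,0],ce[i]+[x0,y0])
    print('crop origin',x0,y0)
    ims.append(cv2.resize(cr,None,fx=5,fy=5,interpolation=cv2.INTER_CUBIC))
cv2.imwrite('pics/cap.png',np.hstack(ims)[:,:,::-1])
```

```text
pred [0.5328 0.0793 0.    ]
t 9.3 tcp [ 0.5059 -0.0533  0.2879] open 0.08413706817271425 F [ 1.0405 -0.5339 -0.5518] grasp 0.0 j6 [-0.2506  0.2221 -0.2312  1.1135  0.0009  1.533 ]
shift mm [135.2989  -1.768   -1.9661] turn [ 0.004  -0.0007  0.0001]
scene [352.1752 241.6103] [351.3583 255.1449]
[342 236  19  24 417] [350.9041 247.3525]
crop origin 312 211
side [316.5898 191.0042] [316.9991 206.1665]
[298 161   9  23 118] [300.9237 170.678 ]
[307 161  29  50 610] [318.5131 186.1967]
crop origin 276 161
```

View pics/cap.png

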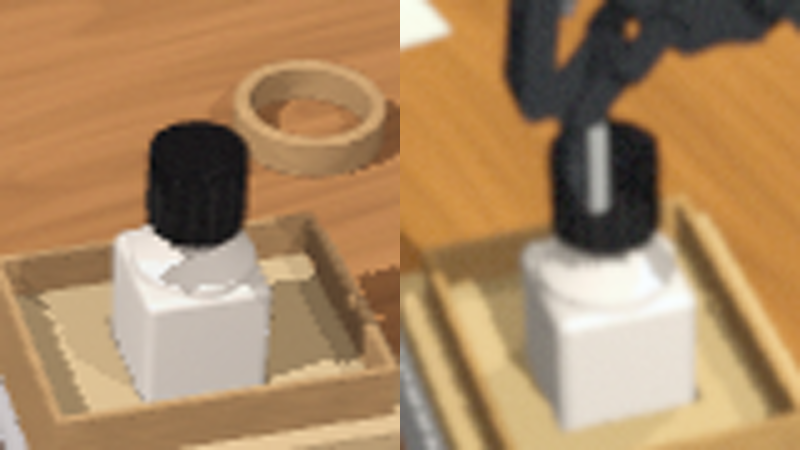

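The cap is seen at scene (351.3, 248.1) and side (316.6, 198.5), within 0.5 px of the prediction (351.8, 248.4) and (316.8, 198.6). Carton home and cap axis at (0.533, 0.079) are confirmed. Next I go over it and down.

Emit:
{"op": "jog_arm", "data": {
  "steps": [
    [84,[15,-1,0],[0.002,0,0]],
    [84,[30,-1,0],[0.002,0,0]],
    [84,[35,0,0],[0,0,0]],
    [84,[30,0,0],[0,0,0]],
    [84,[18,0,0],[0,0,0]],
    [84,[7,0,0],[0,0,0]],
    [84,[0,0,0],[0,0,0]],
    [84,[0,0,0],[0,0,0]]
  ]
}}

```text
time: 10.2
tcp_pos: [0.5309, 0.0789, 0.2855]
ee_rot: [-2.442, -1.97, 0.006]
wrist_force: [-0.5, -0.1, -0.6]
opening: 0.0838
grasp_force: 0.0
```

Run:
```python
from d import *
rel([.5326,.0787,.187])
im,c=grab('wrist'); print(proj(c,[.5326,.0787,.204]))
cv2.imwrite('pics/w.png',im[:,:,::-1])
```

```text
t 10.2 tcp [0.5309 0.0789 0.2855] open 0.08380936648478778 F [-0.5139 -0.0603 -0.5571] grasp 0.0 j6 [ 0.0097  0.2836 -0.1556  1.137   0.0006  1.7936]
shift mm [ 0.2097  2.2043 98.5161] turn [-0.0054  0.0006 -0.0002]
[[318.379  258.6366]]
```

View pics/w.png

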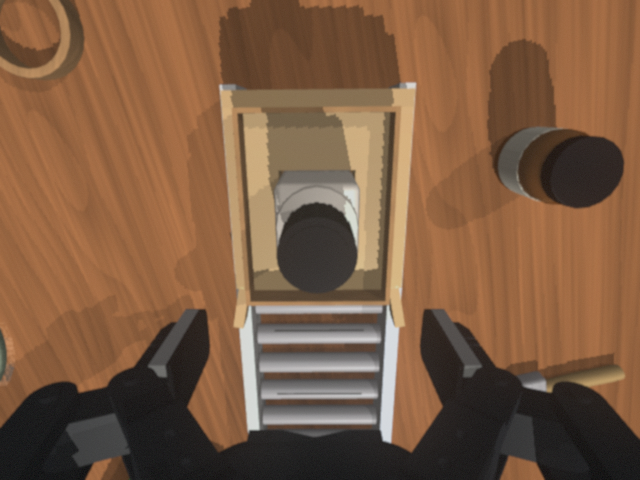

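The wrist view shows the cap disc with lower edge near row 292 and columns 277–358, the carton straight in the bay and the board inner edge near row 110. I'll check the offset with numbers.

Run:
```python
from d import *
im=cv2.imread('pics/w.png'); c=imaging.get_calibration('wrist')
m=(im.max(2)<55).astype(np.uint8); m[300:]=0;m[:,:260]=0;m[:,375:]=0
ys,xs=np.nonzero(m);print('mask cols',xs.min(),xs.max(),'rows',ys.min(),ys.max())
k=np.linspace(0,2*np.pi,400)
C=np.array([.5326,.0787,.204])
for s in (0,.002,.004):
    q=proj(c,C+s*u+.024*(np.cos(k)[:,None]*u+np.sin(k)[:,None]*n)); q2=proj(c,C+s*u-[0,0,.04]+.024*(np.cos(k)[:,None]*u+np.sin(k)[:,None]*n))
    print(s,'top',q.min(0),q.max(0),'low',q2.min(0),q2.max(0))
H=np.array([.5326,.0787,0])
print('board in/out, walls', *[proj(c,H+a*u+b*n+[0,0,z]).round(1) for a,b,z in((.085,0,.081),(.095,0,.081),(0,.0675,.081),(0,-.0675,.081),(-.085,0,.106))])
print(ray(c,(320,240)))
```

```text
mask cols 279 350 rows 204 278
0 top [277.7585 219.4137] [359.0508 295.2979] low [283.4277 203.6386] [352.8437 269.6405]
0.002 top [277.6542 216.0211] [359.1762 292.3344] low [283.3524 200.7181] [352.9357 267.0384]
0.004 top [277.5494 212.6086] [359.3022 289.3547] low [283.2767 197.783 ] [353.0281 264.4241]
board in/out, walls [[318.  109.3]] [[318.1  96.4]] [[392.7 209. ]] [[242.9 208.9]] [[317.6 306.6]]
(array([0.5485, 0.158 , 0.4114]), array([-0.0576, -0.3118, -0.9484]))
```

The offset is 1–2 mm at most along the lane and under 0.5 mm sideways. I'll descend with a +1 mm correction.

Emit:
{"op": "jog_arm", "data": {
  "steps": [
    [84,[1,2,15],[-0.005,0,0]],
    [84,[0,0,25],[0,0,0]],
    [84,[0,0,25],[0,0,0]],
    [84,[0,0,18],[0,0,0]],
    [84,[0,0,10],[0,0,0]],
    [84,[0,0,5],[0,0,0]],
    [84,[0,0,0],[0,0,0]],
    [84,[0,0,0],[0,0,0]]
  ]
}}

```text
time: 11.05
tcp_pos: [0.5342, 0.0795, 0.1891]
ee_rot: [2.444, 1.971, 0.003]
wrist_force: [-0.1, 0.1, 0.5]
opening: 0.0842
grasp_force: 0.0
```

Run:
```python
from d import *
rel([.5328,.0797,.187])
```

```text
t 11.05 tcp [0.5342 0.0795 0.1891] open 0.08424741133343416 F [-0.1336  0.1068  0.5329] grasp 0.0 j6 [ 0.0111  0.3537 -0.3128  0.902  -0.0003  1.7953]
shift mm [-0.0819 -1.4276  2.1207] turn [ 0.0024 -0.0003 -0.0004]
```

Emit:
{"op": "jog_arm", "data": {
  "steps": [
    [56,[0,-1,2],[0,0,0]],
    [52,[0,0,0],[0,0,0]],
    [48,[0,0,0],[0,0,0]],
    [40,[0,0,0],[0,0,0]],
    [40,[0,0,0],[0,0,0]],
    [40,[0,0,0],[0,0,0]]
  ],
  "force": 60
}}

```text
time: 11.65
tcp_pos: [0.5326, 0.08, 0.1867]
ee_rot: [2.444, 1.972, 0.001]
wrist_force: [-2.4, 0.9, 5.1]
opening: 0.0467
grasp_force: 60.6
```

The cap is gripped (46.7 mm, 60 N). Now pressing down.

Emit:
{"op": "jog_arm", "data": {
  "steps": [
    [40,[0,0,1],[0,0,0]],
    [40,[0,0,1],[0,0,0]],
    [40,[0,0,1],[0,0,0]],
    [40,[0,0,1],[0,0,0]],
    [40,[0,0,1],[0,0,0]],
    [40,[0,0,1],[0,0,0]],
    [40,[0,0,0],[0,0,0]]
  ]
}}

```text
time: 12.35
tcp_pos: [0.5329, 0.08, 0.1813]
ee_rot: [2.444, 1.972, 0.003]
wrist_force: [-3.6, 0.4, 11.9]
opening: 0.0465
grasp_force: 60.9
```

Emit:
{"op": "jog_arm", "data": {
  "steps": [
    [40,[0,0,1],[0,0,0]],
    [40,[0,0,1],[0,0,0]],
    [40,[0,0,0],[0,0,0]],
    [40,[0,0,0],[0,0,0]]
  ]
}}

```text
time: 12.75
tcp_pos: [0.5335, 0.08, 0.181]
ee_rot: [2.443, 1.971, 0.005]
wrist_force: [-7.7, -0.2, 20.9]
opening: 0.0464
grasp_force: 62.1
```

It is at the hard stop: 21 N and no further travel. Now twisting anticlockwise (negative about tool z) by 75° in total.

Emit:
{"op": "jog_arm", "data": {
  "steps": [
    [40,[0,0,0],[0,0,-0.06]],
    [40,[0,0,0],[0,0,-0.12]],
    [40,[0,0,0],[0,0,-0.12]],
    [40,[0,0,0],[0,0,-0.12]],
    [40,[0,0,0],[0,0,-0.12]],
    [40,[0,0,0],[0,0,-0.12]],
    [40,[0,0,0],[0,0,-0.12]],
    [40,[0,0,0],[0,0,-0.12]],
    [40,[0,0,0],[0,0,-0.12]],
    [40,[0,0,0],[0,0,-0.12]]
  ]
}}

```text
time: 13.75
tcp_pos: [0.5337, 0.0806, 0.1809]
ee_rot: [0.985, 2.979, 0.004]
wrist_force: [-5.4, 1.3, 18.6]
opening: 0.0466
grasp_force: 61.8
```

Emit:
{"op": "jog_arm", "data": {
  "steps": [
    [40,[0,0,0],[0,0,-0.12]],
    [40,[0,0,0],[0,0,-0.07]],
    [40,[0,0,0],[0,0,0]],
    [40,[0,0,0],[0,0,0]]
  ]
}}

```text
time: 14.15
tcp_pos: [0.5338, 0.0805, 0.1809]
ee_rot: [0.705, 3.057, 0.003]
wrist_force: [-5.3, 2.4, 18.5]
opening: 0.0464
grasp_force: 61.7
```

Run:
```python
from d import *
rel([.5328,.0797,.187])
print(ctrl.state()['torque'])
im,c=grab('side')
cv2.imwrite('pics/t.png',cv2.resize(im[140:290,230:410],None,fx=4,fy=4,interpolation=cv2.INTER_CUBIC)[:,:,::-1])
```

```text
t 14.15 tcp [0.5338 0.0805 0.1809] open 0.04635002658670681 F [-5.268   2.3729 18.4763] grasp 61.74048900604248 j6 [ 0.0124  0.3592 -0.3277  0.879   0.0008  0.4656]
shift mm [ 0.5534 -1.133  -6.1315] turn [0.0052 0.0014 1.3305]
[0.3075 1.0766 0.0621]
```

View pics/t.png

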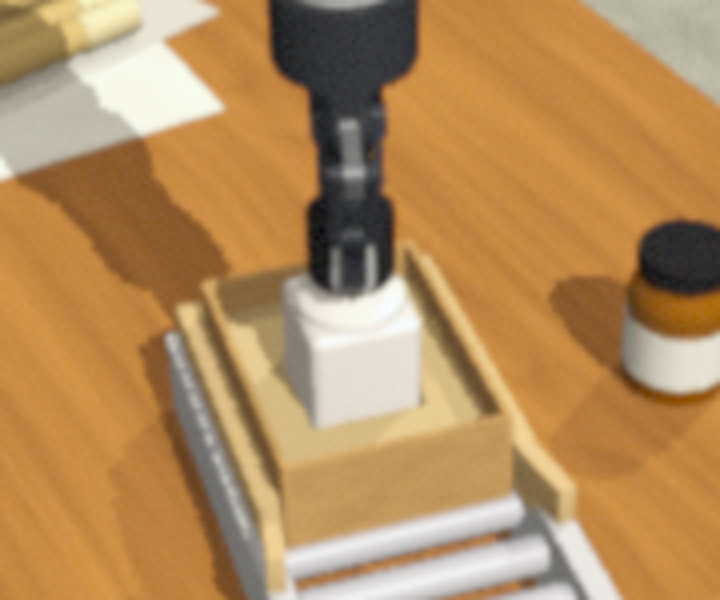

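The gripper has turned the cap 76° with the bottle and carton still straight and home, and the twist torque is near zero. Lifting slowly.

Emit:
{"op": "jog_arm", "data": {
  "steps": [
    [40,[0,0,-2],[0,0,0]],
    [40,[0,0,-2],[0,0,0]],
    [40,[0,0,-3],[0,0,0]],
    [40,[0,0,-3],[0,0,0]],
    [40,[0,0,-3],[0,0,0]],
    [40,[0,0,-3],[0,0,0]],
    [40,[0,0,-3],[0,0,0]],
    [40,[0,0,0],[0,0,0]]
  ]
}}

```text
time: 15.0
tcp_pos: [0.5328, 0.0798, 0.1975]
ee_rot: [0.707, 3.06, -0.0]
wrist_force: [0.0, -0.3, -0.1]
opening: 0.0465
grasp_force: 61.3
```

Lifted 17 mm with no pull, so the cap is free. I'll raise it the rest of the way to about 80 mm clear.

Emit:
{"op": "jog_arm", "data": {
  "steps": [
    [40,[0,0,-5],[0,0,0]],
    [40,[0,0,-10],[0,0,0]],
    [40,[0,0,-15],[0,0,0]],
    [40,[0,0,-17],[0,0,0]],
    [40,[0,0,-17],[0,0,0]],
    [40,[0,0,-13],[0,0,0]],
    [40,[0,0,-8],[0,0,0]],
    [40,[0,0,-3],[0,0,0]],
    [40,[0,0,0],[0,0,0]],
    [40,[0,0,0],[0,0,0]]
  ]
}}

```text
time: 16.0
tcp_pos: [0.5322, 0.0799, 0.2847]
ee_rot: [0.707, 3.061, -0.0]
wrist_force: [1.2, 0.6, -0.2]
opening: 0.0465
grasp_force: 61.4
```

Run:
```python
from d import *
rel([.5328,.0797,.287])
print(ctrl.state()['qd'])
im,_=grab('side'); im2,_=grab('scene')
f=lambda a:cv2.resize(a,(400,500),interpolation=cv2.INTER_CUBIC)
cv2.imwrite('pics/f.png',np.hstack([f(im[80:280,240:400]),f(im2[140:340,270:430])])[:,:,::-1])
```

```text
t 16.0 tcp [0.5322 0.0799 0.2847] open 0.046516238565801706 F [ 1.2036  0.5966 -0.2285] grasp 61.37432098388672 j6 [ 0.012   0.2826 -0.1591  1.1291 -0.0003  0.4658]
shift mm [-0.6217  0.0676 -2.2763] turn [-0.0001  0.0003  1.3299]
[ 0.0007  0.0049 -0.0044 -0.0006  0.0002 -0.0013]
```

View pics/f.png

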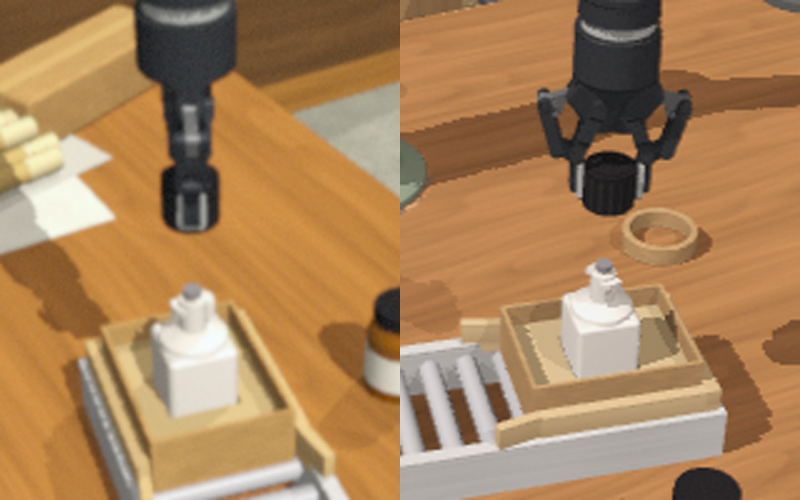

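The cap is held level above the upright bottle, with the neck and plunger visible below it (left 190,300; right 603,275). The carton is still home. Handing in.

```bash
python3 -c "
from cell import workorder; print(workorder.job_done())"
```

```text
the job is handed in; nothing more can be done
None
```

I pushed the carton home, pressed, turned and lifted the cap off, and handed the job in at about 16 s with the cap held level about 80 mm above the bottle's mouth; the hand-in did not report a verdict.

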